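Vent the soda keg and take off its cap

TASK

Get the small steel soda keg ready for refilling: pull its red vent knob all the way out until it clicks, push it fully home again, and then twist the black cap loose and lift it off. Kegs of this kind have left-handed or right-handed caps and nobody marked this one, so try it gently both ways to find out. Finish while still holding the cap upright in the gripper, at least 5 cm clear of the keg's mouth, and leave the tin, the jar and the glass cup alone.

Things in the scene. Friction and masses are not known exactly. Their poses are not given: they have to be found in the camera images.
- keg: round stainless keg, 120 mm diameter, fixed. Origin: centre of its underside on the worktop, z up. Shoulder at 70 to 74 mm, neck 43 mm in diameter up to the mouth at 95 mm. The vent knob sticks out of the side along the keg's -x, at 45 mm height, through a valve boss (32 mm diameter, to 68 mm from the keg's axis) and brass nut (22 mm, to 74 mm)
- keg_mouth (a point): centre of the mouth (neck rim), 95 mm above the worktop. The quarter-turn thread does not raise the cap: one way (hidden; clockwise or anticlockwise, differs between starts) the cap meets a hard stop after about 0.2 rad; the other way it turns easily, and from 0.8 to 2.2 rad off closed it lifts straight off. Before that it cannot be lifted
- vent_knob (a joint): pull of the vent knob in m: 0 fully home, 0.025 fully out. It slides along the keg's own -x axis (away from the keg, level). A detent holds it at either end: about 4 N starts it moving, well past mid travel it snaps on to the other end
- vent_grip (a point): centre of the red knob head, a disc of 26 mm diameter and 18 mm length whose axis is the slide axis, on a 10 mm stem; moves with the knob. When home it lies 100 mm from the keg's axis at 45 mm height. Same axes as the keg
- cap: loose black screw cap, 80 g: 55 mm diameter, flat top 5 mm above the origin, skirt to 14 mm below it, stem with cross bar to 36 mm below it, inside the neck. Origin: on its axis, at the rim it sits on; z up. On top an upright grip bar, 46 mm along the cap's x, 14 mm thick along its y, up to 34 mm above the origin. As found it is closed, its x along the keg's x within 0.05 rad
- cap_grip (a point): point on the cap's axis in its grip bar (pinch it across the 14 mm), 25 mm above the cap's origin, 20 mm above its flat top, 120 mm above the worktop when closed. Same axes as the cap
- tin_tomatoes: bystander: short green food tin, 75 mm diameter, 58 mm high; origin at the centre of its underside
- jam_jar: bystander: glass jam jar with a white lid, 68 mm diameter, 84 mm high; origin at the centre of its underside
- amber_cup: bystander: amber glass cup with a handle, 117 x 153 mm, 74 mm high; origin at the centre of its underside
Mind the look-alikes: they are no part of the job. Leave any blue or purple look-alike of the cap alone.

How it is judged:
By the outcome, as a careful person would: the job done as asked, in the order asked, and still so for the second after the job is handed in, while the arm keeps its last pose, push and grip.
It also fails if it takes over 51 s, if anything falls off the work surface, if the arm or the gripper's body presses on something with over 40 N, if the wrist force passes 120 N, or if a joint passes its speed limit or range.

ROBOT

A 6-joint arm with a two-finger parallel gripper is mounted at the origin on a cart in front of the work surface, level with it; the furniture and walls round the work are solid. World frame = base frame: x ahead of the robot, y to its left, z up, the work surface at z = 0. Lengths are in m, angles in rad, forces in N, time in s.
With the tool pointing down it reaches from about 0.3 to 0.75 m from the base axis. Payload 8.5 kg.
Tool frame: the origin (TCP) lies midway between the tips of the shut fingers; the grasp point (between the pads) lies 19 mm behind it (ctrl.tcp_to_grasp is the distance from the TCP to the grasp point, in m); y points along the fingers, x is the direction in which the jaws open and shut, and the axes are right-handed (so a half turn about y gives the same grasp; the last joint's range is limited). The gripper opens to 85 mm and grips with 20 to 120 N. Pads are 22 mm wide; open, the fingers measure 114 mm over their backs; the gripper's body (76 mm by 85 mm) begins 54 mm behind the grasp point. The pads swing forward as they close: fully open they stand 13 mm farther back than shut.
Start: joints at [1.041, 0.381, 1.297, -0, 1.464, -0.215], TCP at [0.17, 0.523, 0.231] pointing down, gripper open.
Joint ranges: [-3.11, 3.11], [-0.89, 2.33], [0.22, 2.48], [-1.42, 4.56], [0.17, 2.85], [-2.88, 2.88]. Speed limits (rad/s): [2.39, 2.39, 3.14, 3.14, 3.14, 3.14].

INTERFACE

Orientations are given as a unit quaternion [x, y, z, w].
In Python, from bench import ctrl gives the robot as it stands. The module is installed in compiled form; this text tells all that it offers.
- The arm moves only by the tool send_rows, never from a script. Its argument "rows" is a list of rows, each a list of 2 entries, a list of its own where there are three numbers: the shift along the tool's x, y, z in m, then the turn, a rotation vector about the tool's x, y, z in rad. A call has 1 to 12 rows; each row is the pose to reach, as a shift and turn from the pose commanded when the call began, along the tool's axes at that moment; what a row does not reach only later rows make up. A row lasts 1/8 s, in which the tool goes at most 62.5 mm and 10.7 degrees, less where a joint would pass 70% of its speed; a pose out of reach is approached as far as the arm can. A call with a gripper value outside its range is refused whole. "jaw" is the opening, from -1 (shut) to 1 (fully open), set as the call begins (left out, the last holds). The fingers move at their own pace and stop on an object; the grip force is fixed at half the most. Time passes only in rows, so rows that repeat a pose let the fingers close. It gives the time, the measured TCP pose, the force and the opening at its end, in the units of the state.
- ctrl.observe(): the state, without advancing time (a new reading comes with each control period).
- ctrl.capture(name): name is "side" or "top" or "wrist"; returns a dict with "image" (384x512x3 uint8, red, green, blue), "range_z" (384x512 float32, m along the optical axis (not along the pixel's ray), 0 where there is no reading), "fx", "fy", "cx", "cy" (pixels), "position" and "rotation" of the camera in the world; the wrist camera has in their place "hand_eye" (4x4, takes a point from camera to tool coordinates, whose origin is the TCP and whose axes are the tool frame's). Camera axes: x right, y down, z forward; pixel columns grow to the right and rows downward; lengths in m; the calibration is good to about 2 mm. A picture is of the moment at which its call begins: read the wrist's pose just before it.
- ctrl.close_job(): hands the job in, once; it reports no verdict.
The state is a dict: "t": time; "q": joint angles; "qvel": joint speeds; "joint_torque": joint torques, N m; "tcp_pos": TCP position; "tcp_rot": TCP orientation; "ft_force": force on the tool from outside, world axes, zero at the start; "torque": the same for the moment, N m; "width": opening from 0.0 (shut) to 1.0 (fully open).
Only numpy, scipy, OpenCV 4.12 (cv2) and the standard library are available. Lean on these libraries where they do the work, as an engineer would, in place of code of your own. Each camera call takes 0.05 s, during which the arm holds its last target. There are 200 camera calls.

## Working session

There is one attempt and no reset: what is moved stays moved. The work goes in short steps, Python scripts to look and compute and a tool call to move; the robot and the scene stay as the last step left them, time stands still between calls to the robot, and variables do not carry over. Pictures are saved under pics/ and viewed, on a budget of 10 in all, crops included, one or two more only if the job needs it, and the job is handed in when it is done.

Besides the shell and the picture viewer there is one more tool, called after "Request:" in YAML: its name, and indented under it one key for each argument. send_rows: Moves the arm, as the interface text tells. Its arguments: {"type":"object","properties":{"rows":{"type":"array","items":{"type":"array"}},"jaw":{"type":"number"}},"required":["rows"]}

```bash
mkdir -p pics; cat > h.py <<'E'
import numpy as np, cv2
from bench import ctrl
from scipy.spatial.transform import Rotation as R
def cap(name,save=None):
    s=ctrl.observe(); c=ctrl.capture(name)
    if name=="wrist":
        T=np.eye(4);T[:3,:3]=R.from_quat(s["tcp_rot"]).as_matrix();T[:3,3]=s["tcp_pos"]
        W=T@np.array(c["hand_eye"]);c["P"]=W[:3,3];c["Rm"]=W[:3,:3]
    else:
        c["P"]=np.array(c["position"]);r=np.array(c["rotation"]);c["Rm"]=r if r.shape==(3,3) else R.from_quat(r).as_matrix()
    if save: cv2.imwrite("pics/"+save,cv2.cvtColor(c["image"],cv2.COLOR_RGB2BGR))
    return c
def pts(c,u,v):
    u=np.asarray(u);v=np.asarray(v);z=c["range_z"][v,u]
    p=np.stack([(u-c["cx"])/c["fx"]*z,(v-c["cy"])/c["fy"]*z,z],-1)
    return p@c["Rm"].T+c["P"]
def ray(c,u,v,h):
    d=c["Rm"]@np.array([(u-c["cx"])/c["fx"],(v-c["cy"])/c["fy"],1]);return c["P"]+d*(h-c["P"][2])/d[2]
E
python3 - <<'E'
from h import *
a=cap("top","top.png");b=cap("side","side.png")
cv2.imwrite("pics/a.png",cv2.resize(np.vstack([cv2.imread("pics/top.png"),cv2.imread("pics/side.png")]),(0,0),fx=.78,fy=.78))
for c in(a,b):print(c["P"],c["Rm"].round(2).tolist(),c["fx"],c["cx"],c["cy"])
s=ctrl.observe();print(s,ctrl.tcp_to_grasp)
E
```

```text
[0.33920115 0.15647818 1.37814986] [[-0.01, -0.99, 0.11], [-1.0, 0.02, 0.01], [-0.01, -0.1, -0.99]] 444.62280872684903 251.22776909561725 189.0325565517263
[-0.23418851 -0.52918355  0.78595999] [[0.72, -0.38, 0.58], [-0.7, -0.41, 0.59], [0.02, -0.83, -0.56]] 472.7311185536975 257.70095475294704 193.272620200262
{'t': 0.1, 'q': array([ 1.04068265e+00,  3.81138870e-01,  1.29815206e+00, -1.97663333e-05,
        1.46359534e+00, -2.15279248e-01]), 'qvel': array([-0.00036047, -0.00061998, -0.00271493,  0.00079961, -0.00138428,
        0.00071925]), 'joint_torque': array([ 5.41272660e-03, -4.49214184e+01, -2.31660175e+01, -3.68427004e-05,
        3.64701889e-03,  2.00114238e-05]), 'tcp_pos': array([0.17017586, 0.52274065, 0.23077911]), 'tcp_rot': array([ 0.57239092,  0.41501814, -0.4158505 , -0.57201131]), 'ft_force': array([-0.36960594,  0.43846539, -0.07209002]), 'torque': array([-0.01593605, -0.00298706,  0.03016833]), 'width': 1.001483915801088} 0.0187
```

View pics/a.png

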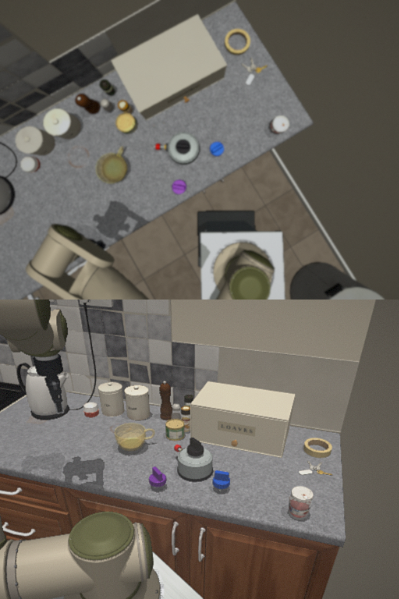

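The top view (scaled 0.78) shows the keg at about (183,148) and the red knob at (158,147). The blue and purple look-alikes are at (217,149) and (179,187), the cup at (113,165) and the tin at (125,122). The box stands behind the keg. Next I measure.

```bash
python3 - <<'E'
from h import *
for n in("top","side"):
    c=cap(n);im=c["image"];hsv=cv2.cvtColor(im,cv2.COLOR_RGB2HSV)
    H,S,V=[hsv[...,i].astype(int) for i in range(3)]
    v,u=np.mgrid[:384,:512];P=pts(c,u,v)
    ok=(c["range_z"]>0)
    red=(((H<8)|(H>172))&(S>140)&(V>60))
    k,l,st,ce=cv2.connectedComponentsWithStats(red.astype(np.uint8))
    for i in range(1,k):
        if st[i,4]>15: m=(l==i)&ok;print(n,"red",st[i],ce[i].round(1),np.median(P[m],0).round(3),P[m].min(0).round(3),P[m].max(0).round(3),ray(c,*ce[i],.05).round(3))
    # height slab objects
    for lo,hi in((.03,.3),(.085,.105),(.12,.14)):
        m=ok&(P[...,2]>lo)&(P[...,2]<hi)&(P[...,0]>.1)&(P[...,0]<.9)&(abs(P[...,1])<.6)
        k,l,st,ce=cv2.connectedComponentsWithStats(m.astype(np.uint8))
        for i in range(1,k):
            if st[i,4]>25:q=P[l==i];print(n,lo,st[i],ce[i].round(),q.min(0).round(3),q.max(0).round(3),np.median(q,0).round(3))
i=cv2.imread("pics/top.png")[120:290,100:330]
j=cv2.imread("pics/side.png")[140:260,130:330]
cv2.imwrite("pics/b.png",np.vstack([cv2.resize(i,(520,384)),cv2.resize(j,(520,200))]))
E
```

```text
top red [200 184   5   8  36] [202.  187.5] [0.486 0.317 0.055] [0.475 0.31  0.048] [0.497 0.323 0.062] [0.486 0.317 0.05 ]
top 0.03 [  341    13   171   303 12172] [432. 159.] [ 0.1  -0.58  0.03] [ 0.9   -0.115  0.3  ] [ 0.54  -0.325  0.175]
top 0.03 [   78    16   213   138 14725] [194.  81.] [0.595 0.052 0.03 ] [0.9 0.6 0.3] [0.78  0.325 0.166]
top 0.03 [128 102  19  20 262] [137. 111.] [0.698 0.49  0.031] [0.738 0.529 0.11 ] [0.712 0.505 0.101]
top 0.03 [ 98 120  28  25 452] [111. 132.] [0.626 0.557 0.03 ] [0.678 0.599 0.172] [0.644 0.573 0.136]
top 0.03 [129 127  16  16 192] [137. 135.] [0.631 0.497 0.031] [0.67  0.533 0.091] [0.647 0.511 0.076]
top 0.03 [149 128  26  43 745] [161. 151.] [0.543 0.404 0.031] [0.659 0.477 0.111] [0.593 0.439 0.055]
top 0.03 [346 149  25  23 442] [358. 160.] [ 0.528 -0.182  0.03 ] [ 0.59  -0.119  0.091] [ 0.557 -0.147  0.083]
top 0.03 [ 198  170   58   40 1391] [233. 189.] [0.419 0.158 0.036] [0.536 0.33  0.132] [0.477 0.22  0.069]
top 0.03 [269 182  19  19 265] [278. 191.] [0.447 0.061 0.03 ] [0.502 0.116 0.074] [0.473 0.09  0.042]
top 0.03 [123 1
[... 3677 characters left out ...]
0.341 -0.438  0.085] [ 0.896 -0.118  0.105] [ 0.525 -0.332  0.095]
side 0.085 [239 186  22  15 217] [249. 194.] [0.45  0.19  0.085] [0.503 0.245 0.105] [0.467 0.205 0.099]
side 0.12 [231 105  33   8 159] [246. 109.] [0.746 0.508 0.12 ] [0.812 0.599 0.14 ] [0.778 0.555 0.13 ]
side 0.12 [204 115  15   8  79] [211. 119.] [0.625 0.559 0.12 ] [0.668 0.593 0.14 ] [0.639 0.569 0.131]
side 0.12 [244 142 125  28 770] [306. 155.] [0.596 0.052 0.12 ] [0.778 0.371 0.14 ] [0.687 0.206 0.13 ]
side 0.12 [449 171  24 213 707] [461. 287.] [ 0.321 -0.45   0.12 ] [ 0.899 -0.117  0.14 ] [ 0.505 -0.344  0.13 ]
side 0.12 [243 177  15  11  91] [250. 182.] [0.471 0.195 0.12 ] [0.486 0.241 0.133] [0.476 0.216 0.128]
```

View pics/b.png

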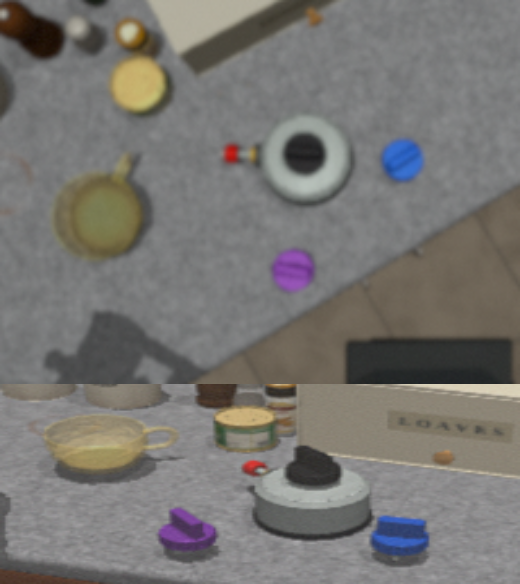

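```bash
cat >> h.py <<'E'
def rel(pos,yaw):
    """shift+turn (tool axes) to tool-down pose with tool x at world yaw"""
    s=ctrl.observe();R0=R.from_quat(s["tcp_rot"]).as_matrix()
    x=np.array([np.cos(yaw),np.sin(yaw),0]);y=np.array([0,0,-1.]);T=np.stack([x,y,np.cross(x,y)],1)
    return (R0.T@(np.array(pos)-s["tcp_pos"])).round(4).tolist(),R.from_matrix(R0.T@T).as_rotvec().round(3).tolist()
E
python3 - <<'E'
from h import *
s=ctrl.observe();print(R.from_quat(s["tcp_rot"]).as_matrix().round(3))
c=ctrl.capture("wrist");print(np.array(c["hand_eye"]).round(3),c["fx"])
for yaw in(-.08,np.pi-.08):print(rel([.49,.30,.20],yaw))
E
```

```text
[[ 0.31  -0.    -0.951]
 [ 0.951 -0.001  0.31 ]
 [-0.001 -1.     0.   ]]
[[ 1.     0.    -0.001 -0.   ]
 [ 0.001 -0.286  0.958 -0.143]
 [ 0.    -0.958 -0.286  0.073]
 [ 0.     0.     0.     1.   ]] 335.9550322233332
([-0.1129, 0.0311, -0.3731], [0.0, 1.336, -0.001])
([-0.1129, 0.0311, -0.3731], [-0.001, -1.806, -0.0])
```

Request:
send_rows:
  rows:
    - [[-0.014,0.004,-0.046],[0,0.167,0]]
    - [[-0.028,0.008,-0.093],[0,0.334,0]]
    - [[-0.042,0.012,-0.14],[0,0.5,0]]
    - [[-0.056,0.016,-0.186],[0,0.668,0]]
    - [[-0.07,0.02,-0.233],[0,0.835,0]]
    - [[-0.085,0.024,-0.28],[0,1.0,0]]
    - [[-0.1,0.028,-0.326],[0,1.17,0]]
    - [[-0.113,0.031,-0.373],[0,1.336,0]]
    - [[-0.113,0.031,-0.373],[0,1.336,0]]
    - [[-0.113,0.031,-0.373],[0,1.336,0]]
  jaw: 1

```text
t: 1.5
tcp_pos: [0.4895, 0.3002, 0.2002]
tcp_rot: [0.707, -0.028, 0.028, -0.707]
ft_force: [0.8, 0.6, 0.4]
width: 1.005
```

```bash
python3 - <<'E'
from h import *
s=ctrl.observe();print(s["tcp_pos"],s["q"])
c=cap("wrist","w1.png");im=c["image"];hsv=cv2.cvtColor(im,cv2.COLOR_RGB2HSV).astype(int)
v,u=np.mgrid[:384,:512];P=pts(c,u,v);ok=c["range_z"]>0
red=((hsv[...,0]<8)|(hsv[...,0]>172))&(hsv[...,1]>140)&ok&(np.hypot(P[...,0]-.486,P[...,1]-.318)<.05)
q=P[red];print(len(q),q.min(0),q.max(0),np.median(q,0))
top=q[q[:,2]>q[:,2].max()-.004];print("ridge",top.mean(0),top.min(0),top.max(0))
def fit(q):
    m=q[:,:2].mean(0);w,V=np.linalg.eigh(np.cov((q[:,:2]-m).T));d=V[:,1];return m.round(4),np.arctan2(d[1],d[0])
m=ok&(P[...,2]>.124)&(P[...,2]<.14)&(np.hypot(P[...,0]-.478,P[...,1]-.218)<.04)
q=P[m];print("bar",len(q),q.min(0),q.max(0));r=cv2.minAreaRect((q[:,:2]*1000).astype(np.float32));print(r,fit(q))
# keg shoulder circle: z 66..78
m=ok&(P[...,2]>.064)&(P[...,2]<.08)&(np.hypot(P[...,0]-.478,P[...,1]-.218)<.075)
q=P[m];print(cv2.minEnclosingCircle((q[:,:2]*1000).astype(np.float32)))
m=ok&(P[...,2]>.093)&(P[...,2]<.107)&(np.hypot(P[...,0]-.478,P[...,1]-.218)<.075)
q=P[m];print(len(q),cv2.minEnclosingCircle((q[:,:2]*1000).astype(np.float32)))
E
```

```text
[0.48951102 0.30019734 0.20019303] [3.43935075e-01 4.46581059e-01 1.28197291e+00 2.20099536e-04
 1.41365813e+00 4.22764436e-01]
479 [0.47298755 0.31125458 0.04894457] [0.49604483 0.3283804  0.05992536] [0.48477638 0.32019233 0.05650545]
ridge [0.48505362 0.31941083 0.05752487] [0.4772404  0.31150416 0.05592554] [0.49349886 0.32773557 0.05992536]
bar 1014 [0.47090976 0.19730259 0.12404965] [0.48639659 0.24303271 0.13204166]
((478.669189453125, 220.14878845214844), (45.4619140625, 13.9923734664917), 86.79435729980469) (array([0.4789, 0.2223]), np.float64(1.5170087341048581))
((478.7258605957031, 220.01995849609375), 59.004920959472656)
2385 ((478.7965087890625, 219.88601684570312), 28.97117805480957)
```

View pics/w1.png

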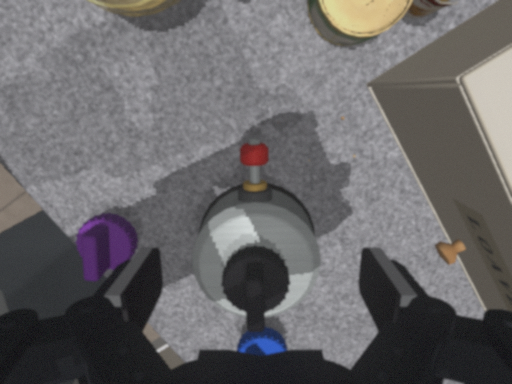

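The wrist view shows the knob at (255,155), the cap at (255,278) and the purple one off to the left. I set yaw −0.06 and grasp the knob.

```bash
python3 - <<'E'
from h import *
print(rel([.485,.320,.10],-.062),rel([.485,.320,.026],-.062))
E
```

```text
([-0.0057, 0.1004, 0.0191], [-0.0, -0.016, -0.0]) ([-0.0056, 0.1744, 0.0191], [-0.0, -0.016, -0.0])
```

Request:
send_rows:
  rows:
    - [[-0.0028,0.02,0.01],[0,-0.008,0]]
    - [[-0.0056,0.06,0.0191],[0,-0.016,0]]
    - [[-0.0056,0.1,0.0191],[0,-0.016,0]]
    - [[-0.0056,0.13,0.0191],[0,-0.016,0]]
    - [[-0.0056,0.155,0.0191],[0,-0.016,0]]
    - [[-0.0056,0.174,0.0191],[0,-0.016,0]]
    - [[-0.0056,0.174,0.0191],[0,-0.016,0]]
  jaw: 1

```text
t: 2.42
tcp_pos: [0.4845, 0.3201, 0.0256]
tcp_rot: [0.707, -0.023, 0.021, -0.706]
ft_force: [-0.9, -0.1, 0.7]
width: 1.001
```

Request:
send_rows:
  rows:
    - [[0,0,0],[0,0,0]]
    - [[0,0,0],[0,0,0]]
    - [[0,0,0],[0,0,0]]
    - [[0,0,0],[0,0,0]]
    - [[0,0,0],[0,0,0]]
    - [[0,0,0],[0,0,0]]
    - [[0,0,0],[0,0,0]]
    - [[0,0,0],[0,0,0]]
  jaw: -1

```text
t: 3.42
tcp_pos: [0.4853, 0.3196, 0.0271]
tcp_rot: [-0.707, 0.023, -0.022, 0.707]
ft_force: [-4.7, -0.3, 6.2]
width: 0.27
```

Request:
send_rows:
  rows:
    - [[0,0,0.003],[0,0,0]]
    - [[0,0,0.006],[0,0,0]]
    - [[0,0,0.009],[0,0,0]]
    - [[0,0,0.012],[0,0,0]]
    - [[0,0,0.015],[0,0,0]]
    - [[0,0,0.018],[0,0,0]]
    - [[0,0,0.021],[0,0,0]]
    - [[0,0,0.024],[0,0,0]]
    - [[0,0,0.026],[0,0,0]]
    - [[0,0,0.027],[0,0,0]]
    - [[0,0,0.027],[0,0,0]]

```text
t: 4.8
tcp_pos: [0.4868, 0.3447, 0.027]
tcp_rot: [0.708, -0.023, 0.022, -0.705]
ft_force: [-5.2, -9.5, 10.0]
width: 0.276
```

```bash
cat >>h.py <<'E'
def knob(c):
    hsv=cv2.cvtColor(c["image"],cv2.COLOR_RGB2HSV).astype(int);v,u=np.mgrid[:384,:512];P=pts(c,u,v)
    m=((hsv[...,0]<8)|(hsv[...,0]>172))&(hsv[...,1]>120)&(c["range_z"]>0)&(np.hypot(P[...,0]-.486,P[...,1]-.33)<.06)
    q=P[m];d=np.array([.063,.998]);s=(q[:,:2]-[.4787,.220])@d
    print("knob n",len(q),"axis dist",np.percentile(s,[2,50,98]).round(4)) if len(q) else print("none")
E
python3 - <<'E'
from h import *
for n in("top","side","wrist"):knob(cap(n,"k_"+n+".png"))
i=[cv2.imread("pics/k_%s.png"%n) for n in("side","wrist")]
cv2.imwrite("pics/k.png",np.hstack([cv2.resize(i[0][130:240,180:330],(400,300)),cv2.resize(i[1],(400,300))]))
E
```

```text
none
knob n 31 axis dist [0.1129 0.1162 0.1316]
knob n 2801 axis dist [0.118  0.1286 0.1339]
```

View pics/k.png

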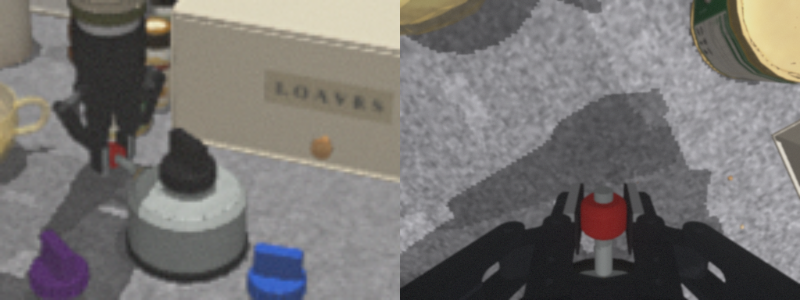

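The knob is held at about (605,215) in the wrist half and is pulled out. Its head spans 116–134 mm from the axis, i.e. 25 mm of pull. I give a small extra tug, then push it home.

Request:
send_rows:
  rows:
    - [[0,0,0.002],[0,0,0]]
    - [[0,0,0.002],[0,0,0]]

```text
t: 5.2
tcp_pos: [0.4868, 0.3448, 0.027]
tcp_rot: [0.709, -0.024, 0.021, -0.704]
ft_force: [-5.3, -21.3, 13.7]
width: 0.278
```

Request:
send_rows:
  rows:
    - [[0,0,-0.004],[0,0,0]]
    - [[0,0,-0.007],[0,0,0]]
    - [[0,0,-0.01],[0,0,0]]
    - [[0,0,-0.013],[0,0,0]]
    - [[0,0,-0.016],[0,0,0]]
    - [[0,0,-0.019],[0,0,0]]
    - [[0,0,-0.022],[0,0,0]]
    - [[0,0,-0.025],[0,0,0]]
    - [[0,0,-0.028],[0,0,0]]
    - [[0,0,-0.03],[0,0,0]]
    - [[0,0,-0.031],[0,0,0]]
    - [[0,0,-0.031],[0,0,0]]

```text
t: 6.7
tcp_pos: [0.4853, 0.3196, 0.0271]
tcp_rot: [-0.705, 0.023, -0.023, 0.708]
ft_force: [-3.7, 11.7, 4.3]
width: 0.275
```

```bash
python3 - <<'E'
from h import *
knob(cap("wrist"));print(ctrl.observe()["ft_force"])
E
```

```text
knob n 2863 axis dist [0.0917 0.1029 0.1087]
[-4.69994093 10.96731616  3.69499437]
```

Request:
send_rows:
  rows:
    - [[0,0,0.002],[0,0,0]]
    - [[0,0,0.002],[0,0,0]]

```text
t: 7.0
tcp_pos: [0.4853, 0.3196, 0.0271]
tcp_rot: [0.707, -0.023, 0.022, -0.707]
ft_force: [-4.3, -0.1, 7.7]
width: 0.274
```

Request:
send_rows:
  rows:
    - [[0,0,0],[0,0,0]]
    - [[0,0,0],[0,0,0]]
    - [[0,0,0],[0,0,0]]
    - [[0,0,0],[0,0,0]]
    - [[0,0,0],[0,0,0]]
    - [[0,0,0],[0,0,0]]
    - [[0,-0.03,0],[0,0,0]]
    - [[0,-0.07,0],[0,0,0]]
    - [[0,-0.11,0],[0,0,0]]
    - [[0,-0.15,0],[0,0,0]]
    - [[0,-0.15,0],[0,0,0]]
  jaw: 1

```text
t: 8.38
tcp_pos: [0.487, 0.32, 0.1794]
tcp_rot: [-0.706, 0.021, -0.025, 0.708]
ft_force: [0.6, -0.1, -0.6]
width: 1.002
```

```bash
python3 - <<'E'
from h import *
c=cap("wrist");knob(c);print(ctrl.observe()["ft_force"])
v,u=np.mgrid[:384,:512];P=pts(c,u,v)
m=(P[...,2]>.124)&(P[...,2]<.14)&(np.hypot(P[...,0]-.478,P[...,1]-.218)<.04)&(c["range_z"]>0)
r=cv2.minAreaRect((P[m][:,:2]*1000).astype(np.float32));print(r)
print(rel([.4787,.220,.177],-.058),rel([.4787,.220,.104],-.058))
E
```

```text
knob n 580 axis dist [0.0919 0.1008 0.1084]
[-0.11773689  0.64542389 -0.33981567]
((478.97198486328125, 229.2420654296875), (27.6872615814209, 13.435905456542969), 86.41539001464844)
([-0.0011, 0.0002, -0.0999], [-0.001, -0.006, 0.002]) ([-0.0012, 0.0732, -0.1], [-0.001, -0.006, 0.002])
```

Request:
send_rows:
  rows:
    - [[0,0,-0.03],[0,0,0]]
    - [[0,0,-0.065],[0,0,0]]
    - [[-0.001,0,-0.1],[0,-0.005,0]]
    - [[-0.001,0.01,-0.1],[0,-0.005,0]]
    - [[-0.001,0.03,-0.1],[0,-0.005,0]]
    - [[-0.001,0.05,-0.1],[0,-0.005,0]]
    - [[-0.001,0.065,-0.1],[0,-0.005,0]]
    - [[-0.001,0.073,-0.1],[0,-0.005,0]]
    - [[-0.001,0.073,-0.1],[0,-0.005,0]]

```text
t: 9.55
tcp_pos: [0.4781, 0.22, 0.1025]
tcp_rot: [0.707, -0.021, 0.02, -0.707]
ft_force: [-0.6, -0.8, -0.0]
width: 1.001
```

Request:
send_rows:
  rows:
    - [[0,0,0],[0,0,0]]
    - [[0,0,0],[0,0,0]]
    - [[0,0,0],[0,0,0]]
    - [[0,0,0],[0,0,0]]
    - [[0,0,0],[0,0,0]]
    - [[0,0,0],[0,0,0]]
    - [[0,0,0],[0,0,0]]
    - [[0,0,0],[0,0,0]]
    - [[0,0,0],[0,0,0]]
  jaw: -1

```text
t: 10.68
tcp_pos: [0.4787, 0.2198, 0.1036]
tcp_rot: [-0.707, 0.021, -0.021, 0.707]
ft_force: [-0.6, -0.9, 6.0]
width: 0.154
```

```bash
python3 - <<'E'
from h import *
s=ctrl.observe();print(s["ft_force"],s["torque"],s["q"])
E
```

```text
[-0.55335188 -0.87547461  6.04290658] [-0.01773528  0.22290309  0.00440522] [ 2.05509696e-01  4.71765075e-01  1.55663021e+00 -2.84959133e-05
  1.11262165e+00  2.64512650e-01]
```

Gripped. Now a gentle try: clockwise from above, which is a positive turn about tool y.

Request:
send_rows:
  rows:
    - [[0,0,0],[0,0.05,0]]
    - [[0,0,0],[0,0.1,0]]
    - [[0,0,0],[0,0.15,0]]
    - [[0,0,0],[0,0.2,0]]
    - [[0,0,0],[0,0.25,0]]
    - [[0,0,0],[0,0.27,0]]

```text
t: 11.42
tcp_pos: [0.4789, 0.2197, 0.1037]
tcp_rot: [0.698, -0.115, 0.116, -0.698]
ft_force: [0.0, -0.4, 5.7]
width: 0.155
```

```bash
cat >>h.py <<'E'
def st():
    s=ctrl.observe();M=R.from_quat(s["tcp_rot"]).as_matrix();print(s["t"],s["tcp_pos"].round(4),"yaw",np.arctan2(M[1,0],M[0,0]).round(3),"F",s["ft_force"].round(1),"T",s["torque"].round(2),"w",round(s["width"],3),"q6",s["q"][5].round(3))
E
python3 -c "
from h import *;st()"
```

```text
11.425 [0.4789 0.2197 0.1037] yaw -0.327 F [ 0.  -0.4  5.7] T [-0.1   0.03  1.34] w 0.155 q6 0.533
```

The moment is 1.34 N m at −0.27 rad, which looks like the stop. I try the other way to compare.

Request:
send_rows:
  rows:
    - [[0,0,0],[0,-0.1,0]]
    - [[0,0,0],[0,-0.2,0]]
    - [[0,0,0],[0,-0.3,0]]
    - [[0,0,0],[0,-0.38,0]]
    - [[0,0,0],[0,-0.46,0]]
    - [[0,0,0],[0,-0.54,0]]
    - [[0,0,0],[0,-0.6,0]]
    - [[0,0,0],[0,-0.6,0]]

```text
t: 12.42
tcp_pos: [0.4788, 0.2199, 0.1036]
tcp_rot: [-0.701, -0.096, 0.095, 0.701]
ft_force: [-0.4, 0.8, 4.7]
width: 0.152
```

```bash
python3 -c "
from h import *;st();cap('side','s2.png')"
```

```text
12.425 [0.4788 0.2199 0.1036] yaw 0.272 F [-0.4  0.8  4.7] T [0.01 0.1  0.02] w 0.152 q6 -0.066
```

Anticlockwise is free, with a moment of 0.02 N m at +0.33 rad. I continue to about 1.45 rad.

Request:
send_rows:
  rows:
    - [[0,0,0],[0,-0.12,0]]
    - [[0,0,0],[0,-0.24,0]]
    - [[0,0,0],[0,-0.36,0]]
    - [[0,0,0],[0,-0.48,0]]
    - [[0,0,0],[0,-0.6,0]]
    - [[0,0,0],[0,-0.72,0]]
    - [[0,0,0],[0,-0.84,0]]
    - [[0,0,0],[0,-0.96,0]]
    - [[0,0,0],[0,-1.06,0]]
    - [[0,0,0],[0,-1.12,0]]
    - [[0,0,0],[0,-1.12,0]]

```text
t: 13.85
tcp_pos: [0.4788, 0.2198, 0.1036]
tcp_rot: [0.543, 0.454, -0.453, -0.543]
ft_force: [0.5, -0.4, 5.3]
width: 0.151
```

```bash
python3 -c "
from h import *;st();cap('top','t3.png');cap('side','s3.png')
i=[cv2.imread('pics/t3.png')[130:250,160:320],cv2.imread('pics/s3.png')[130:250,170:330]]
cv2.imwrite('pics/c.png',np.hstack([cv2.resize(a,(400,300)) for a in i]))"
```

```text
13.85 [0.4788 0.2198 0.1036] yaw 1.392 F [ 0.5 -0.4  5.3] T [-0.01  0.04  0.04] w 0.151 q6 -1.186
```

View pics/c.png

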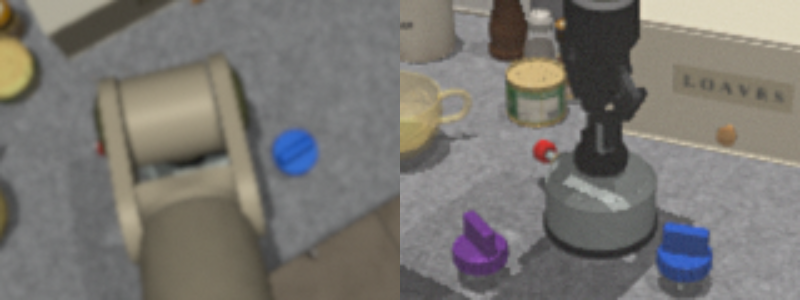

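The side view shows the cap gripped at about (600,150) on the keg, the knob home and the bystanders untouched. I lift gently.

Request:
send_rows:
  rows:
    - [[0,-0.003,0],[0,0,0]]
    - [[0,-0.006,0],[0,0,0]]
    - [[0,-0.01,0],[0,0,0]]
    - [[0,-0.01,0],[0,0,0]]

```text
t: 14.45
tcp_pos: [0.4786, 0.2198, 0.1136]
tcp_rot: [0.543, 0.453, -0.453, -0.543]
ft_force: [0.1, 0.1, -0.8]
width: 0.155
```

```bash
python3 -c "
from h import *;st()"
```

```text
14.45 [0.4786 0.2198 0.1136] yaw 1.391 F [ 0.1  0.1 -0.8] T [-0.02 -0.02 -0.03] w 0.155 q6 -1.186
```

Force is −0.8 N, just the cap's weight, so it is free.

Request:
send_rows:
  rows:
    - [[0,-0.01,0],[0,0,0]]
    - [[0,-0.025,0],[0,0,0]]
    - [[0,-0.04,0],[0,0,0]]
    - [[0,-0.06,0],[0,0,0]]
    - [[0,-0.08,0],[0,0,0]]
    - [[0,-0.1,0],[0,0,0]]
    - [[0,-0.115,0],[0,0,0]]
    - [[0,-0.125,0],[0,0,0]]
    - [[0,-0.13,0],[0,0,0]]
    - [[0,-0.13,0],[0,0,0]]
    - [[0,-0.13,0],[0,0,0]]

```text
t: 15.82
tcp_pos: [0.4783, 0.2197, 0.2428]
tcp_rot: [-0.543, -0.453, 0.453, 0.543]
ft_force: [-0.4, -0.4, -1.7]
width: 0.152
```

```bash
python3 -c "
from h import *;st();c=cap('side','s4.png');knob(c);knob(cap('top'))
cv2.imwrite('pics/d.png',cv2.resize(cv2.imread('pics/s4.png')[80:270,130:400],(800,563)))"
```

```text
15.825 [0.4783 0.2197 0.2428] yaw 1.391 F [-0.4 -0.4 -1.7] T [0.05 0.02 0.04] w 0.152 q6 -1.185
knob n 43 axis dist [0.0886 0.0938 0.1042]
none
```

View pics/d.png

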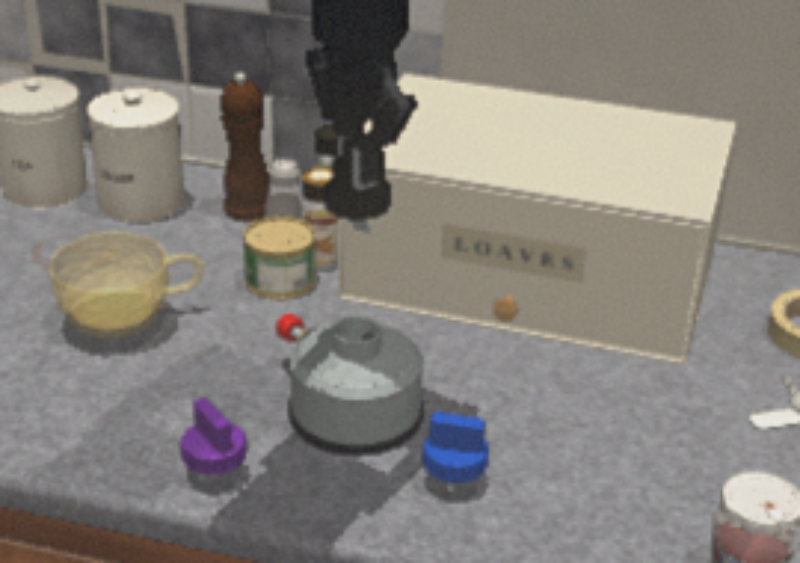

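The cap hangs upright in the gripper at about (360,190), well above the open neck at (358,335). The knob at (290,327) is home and the bystanders stand untouched. I hand the job in.

```bash
python3 -c "
from h import *;ctrl.close_job()"
```

```text
the job is handed in; nothing more can be done
```

The keg is ready for refilling. The vent knob was pulled fully out and pushed home, and the cap is off. I handed the job in at 15.8 s with the cap still held upright in the gripper.

- **Vent knob:** it moved about 25 mm and came up against a firm end both ways, at 21 N pulling out and 12 N pushing home. A close wrist view after I let go showed the head 92–108 mm from the keg's axis, which is home. The last side view put it at 89–104 mm, but it caught only 43 pixels and is coarser.
- **Cap direction:** clockwise met the stop, with 1.34 N m after about 0.27 rad. Anticlockwise turned freely at about 0.02 N m, so the cap loosens anticlockwise.
- **Cap removal:** I turned it about 1.45 rad. It came free with only about 1 N of load, and I raised it about 139 mm. By the cap's given length, the bottom of its stem is about 10 cm above the mouth.
- **Last picture:** the cap hangs upright in the grip. The tin, the glass cup and the blue and purple look-alikes show no sign of being disturbed. I made no separate check of the jam jar, but the arm never went near it.

No check failed, except that the last top view could not see the knob. I did not hear the click itself; I judged it from the travel and the end-stop force.

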